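# Put the dropper bottles in mirrored order into the display rack

### The arm

A 6-joint arm with a two-finger parallel gripper is mounted at the origin on a cart in front of the work surface, level with it; the furniture and walls round the work are solid. World frame = base frame: x ahead of the robot, y to its left, z up, the work surface at z = 0. Lengths are in m, angles in rad, forces in N, time in s.
With the tool pointing down it reaches from about 0.425 to 0.95 m from the base axis. Payload 3.5 kg.
Tool frame: the origin (TCP) lies at the very end of the fingers, on their centre line; the grasp point (between the pads) lies 19 mm behind it; z points along the fingers, y is the line along which they close (so a half turn about z gives the same grasp; the last joint's range is limited). The gripper opens to 85 mm and grips with 20 to 120 N. Pads are 22 mm wide; open, the fingers measure 114 mm over their backs; the gripper's body (76 mm by 85 mm) begins 54 mm behind the grasp point. The pads swing forward as they close: fully open they stand 13 mm farther back than shut.
Start: joints at [-1.306, 0.286, 1.577, -0, 1.279, -0.15], TCP at [0.272, -0.618, 0.231] pointing down, gripper open.
Joint ranges: [-2.77, 2.77], [-0.9, 2.22], [0.21, 2.48], [-1.53, 4.67], [0.24, 2.81], [-2.84, 2.84]. Speed limits (rad/s): [2.79, 2.79, 3.14, 3.14, 3.14, 3.14].

### API

Orientations are given as a unit quaternion [x, y, z, w].
In Python, from plant import ctrl gives the robot as it stands.
- The arm moves only by the tool carry_out, never from a script. Its argument "deltas" is one flat list of numbers, 6 for each row, row after row: the shift along the tool's x, y, z in m, then the turn, a rotation vector about the tool's x, y, z in rad. A call has 1 to 5 rows; each row is the pose to reach, as a shift and turn from the pose commanded when the call began, along the tool's axes at that moment; what a row does not reach only later rows make up. A row lasts 1/8 s, in which the tool goes at most 62.5 mm and 10.7 degrees, less where a joint would pass 70% of its speed; a pose out of reach is approached as far as the arm can. A call with a gripper value outside its range is refused whole. "grip" is the opening in per cent of the stroke, from 0 (shut) to 100 (fully open), set as the call begins (left out, the last holds). The fingers move at their own pace and stop on an object; "grip_force" is the grip in N (left out, the last holds). Time passes only in rows, so rows that repeat a pose let the fingers close. It gives the time, the measured TCP pose, the force, the opening and the grip force at its end, in the units of the state.
- ctrl.get_state(): the state, without advancing time (a new reading comes with each control period).
- ctrl.read_camera(name): name is "scene" or "top"; returns (picture, depth): 420x560x3 uint8, red, green, blue; 420x560 float32, m along the optical axis (not along the pixel's ray), 0 where there is no reading.
- ctrl.camera_model(name): a dict with "intrinsics" (3x3 intrinsics, pixels), "extrinsics" (4x4, takes a point from world to camera coordinates). Camera axes: x right, y down, z forward; pixel columns grow to the right and rows downward; lengths in m; the calibration is good to about 2 mm. A picture is of the moment at which its call begins. camera_model takes no time and is no camera call.
- ctrl.sign_off(): hands the job in; it is judged then, once.
Trained networks look in the newest picture that a camera, given by its name, has taken for a name from the list of things; names that differ only in an ending like _2 or _b are one class to them, and where a whole thing is asked for, a point or a joint stands for the part that bears it (a point fixed in the world has none). Each returns a list of dicts, best first, with "score" (0 to 1); they miss things now and then, are a little off and sometimes report something else, mostly with a low value. They report only what shows in the picture. A call takes as long as a camera call. They do not tell look-alikes from the thing itself.
- ctrl.find_in(camera, query): "uv" ([column, row] in pixels, amid what is visible of it).
The state is a dict: "time": time; "qpos": joint angles; "dq": joint speeds; "joint_efforts": joint torques, N m; "eef_pos": TCP position; "tcp_rot": TCP orientation; "contact_force": force on the tool from outside, world axes, zero at the start; "wrist_torque": the same for the moment, N m; "opening": opening from 0.0 (shut) to 1.0 (fully open); "finger_force": force on a finger pad.
Only numpy, scipy, OpenCV 4.12 (cv2) and the standard library are available. Lean on these libraries where they do the work, as an engineer would, in place of code of your own. Each camera call takes 0.05 s, during which the arm holds its last target. There are 200 camera calls.

### The job

The class sits facing the bench, so the row of dropper bottles has to be mirrored: move the four bottles from the brown carrier with the white seats into the pockets of the pale display rack, one to a pocket, in reverse order, so that the bottle that stood leftmost in the carrier (as you see it from the robot) ends up rightmost in the display rack, and so on. Keep the bottles upright all the time and leave each standing on the floor of its pocket.

Things in the scene. Friction and masses are not known exactly. Their poses are not given: they have to be found in the camera images.
- bottle_1: Loose dropper bottle of brown glass with a dark collar and red teat, body 33 mm in diameter and 62 mm high, 99 mm high overall, 50 to 105 g; above the body are an 8 mm high collar 20 mm in diameter and a teat 12 mm in diameter and 29 mm high. Upright at the start, in one of the four seats of the carrier, at any yaw. Origin at the centre of its underside, z up.
- bottle_2: Loose dropper bottle of clear glass with a dark collar and black teat, body 31 mm in diameter and 70 mm high, 107 mm high overall, 50 to 105 g; above the body are an 8 mm high collar 20 mm in diameter and a teat 12 mm in diameter and 29 mm high. Upright at the start, in one of the four seats of the carrier, at any yaw. Origin at the centre of its underside, z up.
- bottle_3: Loose dropper bottle of brown glass with a white collar and white teat, body 33 mm in diameter and 70 mm high, 107 mm high overall, 50 to 105 g; above the body are an 8 mm high collar 20 mm in diameter and a teat 12 mm in diameter and 29 mm high. Upright at the start, in one of the four seats of the carrier, at any yaw. Origin at the centre of its underside, z up.
- bottle_4: Loose dropper bottle of green glass with a dark collar and black teat, body 31 mm in diameter and 55 mm high, 92 mm high overall, 50 to 105 g; above the body are an 8 mm high collar 20 mm in diameter and a teat 12 mm in diameter and 29 mm high. Upright at the start, in one of the four seats of the carrier, at any yaw. Origin at the centre of its underside, z up.
- seat_1: White square plastic seat, 56 x 56 mm, fixed on the carrier: floor 3 mm thick, rim 6 mm high. At the start bottle_1 stands in it, within 6 mm of its middle; the seat stays behind and so still shows where that bottle stood. Origin at the centre of its underside, 8 mm above the worktop; the bottle's foot is 11 mm above the worktop.
- seat_2: White square plastic seat, 56 x 56 mm, fixed on the carrier: floor 3 mm thick, rim 6 mm high. At the start bottle_2 stands in it, within 6 mm of its middle; the seat stays behind and so still shows where that bottle stood. Origin at the centre of its underside, 8 mm above the worktop; the bottle's foot is 11 mm above the worktop.
- seat_3: White square plastic seat, 56 x 56 mm, fixed on the carrier: floor 3 mm thick, rim 6 mm high. At the start bottle_3 stands in it, within 6 mm of its middle; the seat stays behind and so still shows where that bottle stood. Origin at the centre of its underside, 8 mm above the worktop; the bottle's foot is 11 mm above the worktop.
- seat_4: White square plastic seat, 56 x 56 mm, fixed on the carrier: floor 3 mm thick, rim 6 mm high. At the start bottle_4 stands in it, within 6 mm of its middle; the seat stays behind and so still shows where that bottle stood. Origin at the centre of its underside, 8 mm above the worktop; the bottle's foot is 11 mm above the worktop.
- carrier: Fixed medium-brown wooden carrier, the source rack: a plank 66 x 270 mm, top at 8 mm, with 24 mm high end cheeks. Holds the white seats in a row, in any order. Origin at the centre of its underside on the worktop, x across the row away from the robot, y along the row to the left (turned up to 0.3 rad); seat centres at y = -97.5, -32.5, 32.5, 97.5 mm. It lies on a 3 mm grey bench mat, in the left or right half.
- display_rack: Fixed pale wooden display rack, the empty target: 66 x 270 mm, 24 mm high end cheeks, four square pockets 53 mm wide with dark floors in a row; pocket floors at height 8 mm, the walls between them up to 16 mm. Origin at the centre of its underside on the worktop, x across the row away from the robot, y along the row to the left (turned up to 0.3 rad); pocket centres at y = -97.5, -32.5, 32.5, 97.5 mm, x = 0. It lies on the half of the worktop that the carrier does not.
Things that resemble listed ones, but are neither listed nor needed, are in the scene too. Leave any orange look-alike of the bottle_1 alone.

How it is judged:
At the end, for the whole second after the job is handed in: Each bottle stands in the display rack's pocket that mirrors its starting place in the carrier, foot within 12 mm of the pocket centre along and across the row and 4 to 11.5 mm above the rack's underside, upright within 0.1 rad, at rest (under 0.02 m/s, 0.2 rad/s) (((y of seat_1 in the frame of carrier between -0.1175 and -0.0775 m and y of bottle_1 in the frame of display_rack between 0.0855 and 0.1095 m) or (y of seat_1 in the frame of carrier between -0.0525 and -0.0125 m and y of bottle_1 in the frame of display_rack between 0.0205 and 0.0445 m) or (y of seat_1 in the frame of carrier between 0.0125 and 0.0525 m and y of bottle_1 in the frame of display_rack between -0.0445 and -0.0205 m) or (y of seat_1 in the frame of carrier between 0.0775 and 0.1175 m and y of bottle_1 in the frame of display_rack between -0.1095 and -0.0855 m)) and x of bottle_1 in the frame of display_rack between -0.012 and 0.012 m and z of bottle_1 in the frame of display_rack between 0.004 and 0.0115 m and angle between each of bottle_1, bottle_2, bottle_3, bottle_4's own z axis and vertical below 0.1 rad and linear speed of each of bottle_1, bottle_2, bottle_3, bottle_4 below 0.02 m/s and angular speed of each of bottle_1, bottle_2, bottle_3, bottle_4 below 0.2 rad/s and ((y of seat_2 in the frame of carrier between -0.1175 and -0.0775 m and y of bottle_2 in the frame of display_rack between 0.0855 and 0.1095 m) or (y of seat_2 in the frame of carrier between -0.0525 and -0.0125 m and y of bottle_2 in the frame of display_rack between 0.0205 and 0.0445 m) or (y of seat_2 in the frame of carrier between 0.0125 and 0.0525 m and y of bottle_2 in the frame of display_rack between -0.0445 and -0.0205 m) or (y of seat_2 in the frame of carrier between 0.0775 and 0.1175 m and y of bottle_2 in the frame of display_rack between -0.1095 and -0.0855 m)) and x of bottle_2 in the frame of display_rack between -0.012 and 0.012 m and z of bottle_2 in the frame of display_rack between 0.004 and 0.0115 m and ((y of seat_3 in the frame of carrier between -0.1175 and -0.0775 m and y of bottle_3 in the frame of display_rack between 0.0855 and 0.1095 m) or (y of seat_3 in the frame of carrier between -0.0525 and -0.0125 m and y of bottle_3 in the frame of display_rack between 0.0205 and 0.0445 m) or (y of seat_3 in the frame of carrier between 0.0125 and 0.0525 m and y of bottle_3 in the frame of display_rack between -0.0445 and -0.0205 m) or (y of seat_3 in the frame of carrier between 0.0775 and 0.1175 m and y of bottle_3 in the frame of display_rack between -0.1095 and -0.0855 m)) and x of bottle_3 in the frame of display_rack between -0.012 and 0.012 m and z of bottle_3 in the frame of display_rack between 0.004 and 0.0115 m and ((y of seat_4 in the frame of carrier between -0.1175 and -0.0775 m and y of bottle_4 in the frame of display_rack between 0.0855 and 0.1095 m) or (y of seat_4 in the frame of carrier between -0.0525 and -0.0125 m and y of bottle_4 in the frame of display_rack between 0.0205 and 0.0445 m) or (y of seat_4 in the frame of carrier between 0.0125 and 0.0525 m and y of bottle_4 in the frame of display_rack between -0.0445 and -0.0205 m) or (y of seat_4 in the frame of carrier between 0.0775 and 0.1175 m and y of bottle_4 in the frame of display_rack between -0.1095 and -0.0855 m)) and x of bottle_4 in the frame of display_rack between -0.012 and 0.012 m and z of bottle_4 in the frame of display_rack between 0.004 and 0.0115 m); the robot touches nothing.
It fails at once if a bottle is tipped by more than 0.6 rad (angle between any of bottle_1, bottle_2, bottle_3, bottle_4's own z axis and vertical above 0.6 rad).
It also fails if it takes over 109 s, if anything falls off the work surface, if the arm or the gripper's body presses on something with over 40 N, if the wrist force passes 120 N, or if a joint passes its speed limit or range.

## Working session

There is one attempt and no reset: what is moved stays moved. The work goes in short steps, Python scripts to look and compute and a tool call to move; the robot and the scene stay as the last step left them, time stands still between calls to the robot, and variables do not carry over. Pictures are saved under pics/ and viewed, at most 14 in all, crops included, and the job is handed in when it is done.

Besides the shell and the picture viewer there is one more tool, called after "Emit:" as a command line: name --argument value ..., lists and objects as JSON in quotes. carry_out: Moves the arm, as the interface text tells. Its arguments: {"type":"object","properties":{"deltas":{"type":"array"},"grip":{"type":"number"},"grip_force":{"type":"number"}},"required":["deltas"]}

```bash
ls; mkdir -p pics
python3 - <<'E'
from plant import ctrl
import cv2,numpy as np
for c in("scene","top"):
    im,d=ctrl.read_camera(c); cv2.imwrite(f"pics/{c}0.png",cv2.cvtColor(im,cv2.COLOR_RGB2BGR)); np.save(f"{c}_d.npy",d)
    m=ctrl.camera_model(c); print(c,np.round(m["intrinsics"],1).tolist(),np.round(m["extrinsics"],3).tolist())
s=ctrl.get_state(); print({k:np.round(v,3).tolist() for k,v in s.items()})
for q in("bottle_1","seat_1","carrier","display_rack"):
    print(q,[(np.round(x["uv"]).tolist(),round(x["score"],2)) for x in ctrl.find_in("top",q)])
E
```

```text
pics
scene [[423.9, 0.0, 283.1], [0.0, 423.9, 212.1], [0.0, 0.0, 1.0]] [[-0.698, -0.716, 0.003, 0.319], [-0.512, 0.495, -0.702, 0.285], [0.502, -0.491, -0.712, 0.875], [0.0, 0.0, 0.0, 1.0]]
top [[396.0, 0.0, 278.3], [0.0, 396.0, 201.3], [0.0, 0.0, 1.0]] [[0.005, -1.0, -0.002, -0.0], [-0.996, -0.005, -0.093, 0.459], [0.093, 0.002, -0.996, 0.948], [0.0, 0.0, 0.0, 1.0]]
{'time': 0.1, 'qpos': [-1.306, 0.287, 1.578, 0.0, 1.279, -0.15], 'dq': [0.001, -0.001, -0.003, -0.0, -0.001, -0.001], 'joint_efforts': [0.001, -40.73, -29.37, -0.0, 0.003, 0.0], 'eef_pos': [0.272, -0.617, 0.23], 'tcp_rot': [0.979, 0.206, -0.0, -0.001], 'contact_force': [0.171, -0.732, -0.391], 'wrist_torque': [0.041, 0.025, -0.02], 'finger_force': 0.0, 'opening': 0.996}
bottle_1 [([188.0, 184.0], 0.79), ([157.0, 174.0], 0.7), ([240.0, 201.0], 0.63), ([211.0, 192.0], 0.62)]
seat_1 [([171.0, 179.0], 0.68), ([193.0, 188.0], 0.66), ([244.0, 194.0], 0.57), ([217.0, 198.0], 0.56)]
carrier [([203.0, 189.0], 0.6), ([240.0, 196.0], 0.46)]
display_rack [([360.0, 191.0], 0.74)]
```

View pics/top0.png

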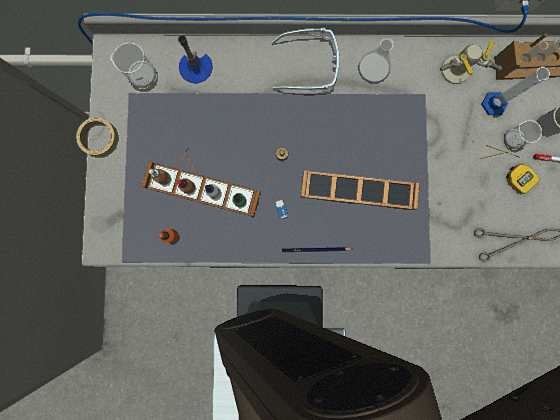

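View pics/scene0.png

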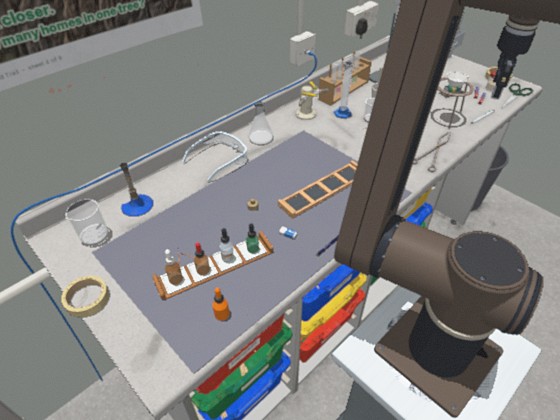

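Top view: carrier on the left half with bottles at (157,175) white teat = bottle_3, (187,184) red = bottle_1, (212,190) clear = bottle_2 and (240,200) green = bottle_4. The orange look-alike stands alone at (169,237), outside the carrier, and will be left. The rack is at (360,190). So, left to right, the rack should read 4, 2, 1, 3.

```bash
cat > h.py <<'E'
import numpy as np,cv2
from scipy.spatial.transform import Rotation as R
from plant import ctrl
def cloud(c,d):
    m=ctrl.camera_model(c);K=np.array(m["intrinsics"]);T=np.linalg.inv(np.array(m["extrinsics"]))
    v,u=np.indices(d.shape); P=np.stack([(u-K[0,2])/K[0,0]*d,(v-K[1,2])/K[1,1]*d,d],-1)
    P=P@T[:3,:3].T+T[:3,3]; P[d<=0]=np.nan; return P
def onplane(c,uv,z):
    m=ctrl.camera_model(c);K=np.array(m["intrinsics"]);T=np.linalg.inv(np.array(m["extrinsics"]))
    r=T[:3,:3]@np.linalg.inv(K)@[uv[0],uv[1],1]; o=T[:3,3]; return (o+r*(z-o[2])/r[2])[:2]
def delta(target,yaw):
    """shift in tool axes and turn about tool z to reach TCP target with tool x at world yaw (mod pi)"""
    s=ctrl.get_state(); q=R.from_quat(s["tcp_rot"]); M=q.as_matrix()
    y0=np.arctan2(M[1,0],M[0,0]); dy=(yaw-y0+np.pi/2)%np.pi-np.pi/2
    want=R.from_euler('z',y0+dy)*R.from_euler('x',np.pi)
    print("t",round(s["time"],2),"pos",np.round(s["eef_pos"],4),"shift",np.round(M.T@(np.array(target)-s["eef_pos"]),4),"rot",np.round((q.inv()*want).as_rotvec(),4),"q6",round(s["qpos"][5],2))
E
python3 - <<'E'
from h import *
im=cv2.imread("pics/top0.png"); hsv=cv2.cvtColor(im,cv2.COLOR_BGR2HSV)
d=np.load("top_d.npy"); P=cloud("top",d)
print("mat z",np.nanmedian(P[220:235,300:400,2]), "worktop z", np.nanmedian(P[120:140,460:480,2]))
# rack: wood mask in region -> pockets as holes
reg=np.zeros(im.shape[:2],np.uint8); reg[160:220,290:425]=255
wood=cv2.bitwise_and(((hsv[...,1]>90)&(hsv[...,2]>90)).astype(np.uint8)*255,reg)
cs,h=cv2.findContours(wood,cv2.RETR_CCOMP,cv2.CHAIN_APPROX_NONE)
pk=[]
for c,hh in zip(cs,h[0]):
    a=cv2.contourArea(c)
    if a>150:
        r=cv2.minAreaRect(c); print("rack contour","hole" if hh[3]>=0 else "outer",a,np.round(r[0],1),np.round(r[1],1),round(r[2],1),np.round(onplane("top",r[0],.016),4))
        if hh[3]>=0: pk.append(onplane("top",r[0],.016))
pk=np.array(sorted(pk,key=lambda p:-p[1])); print("mean",pk.mean(0),"gaps",np.diff(pk,axis=0))
# bottles from both cameras
for c in("top","scene"):
    Pc=cloud(c,np.load(c+"_d.npy")); Q=Pc.reshape(-1,3); Q=Q[~np.isnan(Q[:,0])]
    Q=Q[(Q[:,2]>.085)&(Q[:,2]<.13)&(Q[:,0]>.3)&(Q[:,0]<.7)&(Q[:,1]>.0)&(Q[:,1]<.45)]
    from scipy.cluster.hierarchy import fcluster,linkage
    l=fcluster(linkage(Q[:,:2],'single'),.012,'distance')
    for k in set(l):
        q=Q[l==k]
        if len(q)>5: print(c,len(q),"mid",np.round((q.min(0)+q.max(0))/2,4),"mean",np.round(q.mean(0),4),"ext",np.round(np.ptp(q,axis=0),4),"zmax",q[:,2].max().round(4))
im2=cv2.resize(im[150:260,130:270],None,fx=5,fy=5,interpolation=cv2.INTER_CUBIC); cv2.imwrite("pics/crop1.png",im2)
E
```

```text
mat z 0.003397727045591714 worktop z 0.0006801641496356203
rack contour outer 2928.5 [360.  189.5] [117.2  26.6] 6.3 [ 0.4895 -0.1991]
rack contour hole 493.5 [398.3 193.8] [23.7 23.3] 6.3 [ 0.4794 -0.2933]
rack contour hole 491.0 [372.1 190.9] [23.7 23.4] 5.7 [ 0.4863 -0.2289]
rack contour hole 491.0 [346. 188.] [23.1 23.3] 5.7 [ 0.4931 -0.1646]
rack contour hole 496.0 [319.8 185.2] [23.1 23.5] 5.7 [ 0.4998 -0.1   ]
mean [ 0.48964072 -0.19671047] gaps [[-0.00668682 -0.06465241]
 [-0.00677581 -0.0642917 ]
 [-0.00684655 -0.06437654]]
top 29 mid [0.3735 0.2637 0.095 ] mean [0.374  0.263  0.0972] ext [0.0113 0.009  0.0169] zmax 0.1034
top 28 mid [0.4933 0.224  0.0992] mean [0.4932 0.2228 0.1049] ext [0.0091 0.0113 0.0281] zmax 0.1132
top 63 mid [0.5165 0.2851 0.1027] mean [0.5152 0.2841 0.1011] ext [0.0187 0.0138 0.0333] zmax 0.1193
top 26 mid [0.46   0.0968 0.0966] mean [0.46   0.0966 0.099 ] ext [0.0104 0.0105 0.0169] zmax 0.105
top 55 mid [0.481  0.1591 0.1022] mean [0.4802 0.1583 0.1019] ext [0.0163 0.0154 0.0342] zmax 0.1193
scene 40 mid [0.3734 0.2678 0.0942] mean [0.3724 0.2687 0.0945] ext [0.0113 0.0105 0.018 ] zmax 0.1032
scene 33 mid [0.4597 0.101  0.0941] mean [0.4593 0.1021 0.0944] ext [0.0105 0.012  0.0179] zmax 0.103
scene 72 mid [0.4816 0.1632 0.1015] mean [0.4796 0.1646 0.0982] ext [0.0171 0.0183 0.033 ] zmax 0.118
scene 43 mid [0.4923 0.2278 0.0971] mean [0.4922 0.2285 0.0985] ext [0.0082 0.011  0.0239] zmax 0.1091
scene 81 mid [0.5149 0.2894 0.1017] mean [0.5141 0.2903 0.0988] ext [0.0155 0.0176 0.0333] zmax 0.1184
```

View pics/crop1.png

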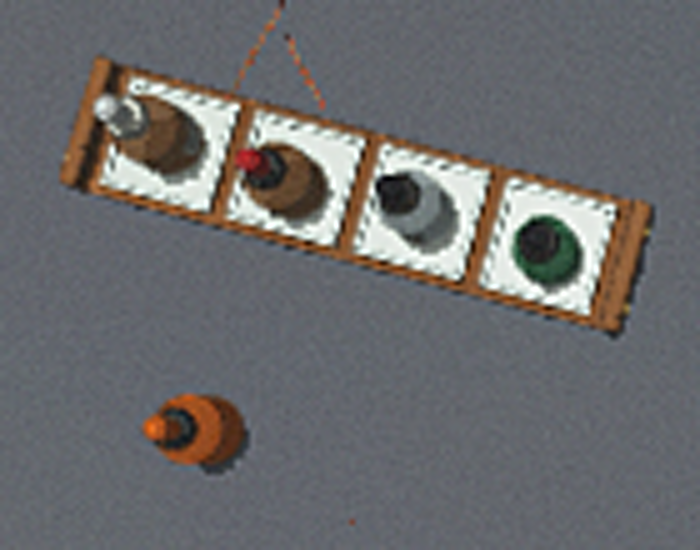

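The crop confirms the order: white, red, clear, green, with the orange bottle standing outside. Next I'll plan the moves.

```bash
cat > plan.py <<'E'
from h import *
def M(yaw): return np.array([[np.cos(yaw),np.sin(yaw),0],[np.sin(yaw),-np.cos(yaw),0],[0,0,-1.]])
def plan(start,calls):
    p=np.array(start,float)
    for i,rows in enumerate(calls):
        out=[]
        for r in rows:
            r=np.array(r,float); out+=[*np.round(M(p[3]).T@(r[:3]-p[:3]),4),0,0,round(-(r[3]-p[3]),3)]
        print(i,"->",rows[-1],[float(v)+0 for v in out]); p=np.array(rows[-1],float)
C,K=1.31,1.466
B={4:(.460,.099,.035),2:(.4813,.161,.050),1:(.4928,.226,.042),3:(.5155,.287,.050)}
T={4:(.4998,-.098),2:(.4931,-.1626),1:(.4863,-.2269),3:(.4794,-.2913)}
E
python3 - <<'E'
from plan import *
s=ctrl.get_state();q=R.from_quat(s["tcp_rot"]).as_matrix();print(s["eef_pos"],np.arctan2(q[1,0],q[0,0]))
a=(*B[4],C)
plan((*s["eef_pos"],.415),[[(.5,-.35,.23,C)]*1,[(.46,.099,.20,C)],[(.46,.099,.13,C)],[a]])
E
```

```text
[ 0.27197815 -0.61753618  0.23082672] 0.41477224747199093
0 -> (0.5, -0.35, 0.23, 1.31) [0.3165, -0.1529, 0.0008, 0.0, 0.0, -0.895]
1 -> (0.46, 0.099, 0.2, 1.31) [0.4235, -0.1544, 0.03, 0.0, 0.0, 0.0]
2 -> (0.46, 0.099, 0.13, 1.31) [0.0, 0.0, 0.07, 0.0, 0.0, 0.0]
3 -> (0.46, 0.099, 0.035, 1.31) [0.0, 0.0, 0.095, 0.0, 0.0, 0.0]
```

Emit:
carry_out --deltas '[0.316,-0.153,0,0,0,-0.895,0.316,-0.153,0,0,0,-0.895,0.316,-0.153,0,0,0,-0.895,0.316,-0.153,0,0,0,-0.895,0.316,-0.153,0,0,0,-0.895]' --grip 100 --grip_force 40

```text
time: 0.92
eef_pos: [0.4756, -0.3781, 0.2315]
tcp_rot: [0.792, 0.611, 0.0, 0.0]
contact_force: [0.5, -0.6, 0.6]
opening: 0.998
finger_force: 0.0
```

```bash
python3 -c "
from h import *
delta((.46,.099,.2),1.31)"
```

```text
t 0.93 pos [ 0.4756 -0.3781  0.2315] shift [ 0.4576 -0.1361  0.0313] rot [0.0005 0.0003 0.0046] q6 -0.58
```

Emit:
carry_out --deltas '[0.457,-0.136,0.03,0,0,0,0.457,-0.136,0.03,0,0,0,0.457,-0.136,0.03,0,0,0,0.457,-0.136,0.03,0,0,0,0.457,-0.136,0.03,0,0,0]'

```text
time: 1.55
eef_pos: [0.4654, -0.0661, 0.2119]
tcp_rot: [0.793, 0.609, 0.0, 0.0]
contact_force: [0.1, 0.7, 0.4]
opening: 1.003
finger_force: 0.0
```

```bash
python3 -c "
from h import *
delta((.46,.099,.2),1.31)"
```

```text
t 1.55 pos [ 0.4654 -0.0661  0.2119] shift [ 0.1581 -0.0479  0.0118] rot [ 0.0011 -0.0001 -0.0007] q6 -0.1
```

Emit:
carry_out --deltas '[0.158,-0.048,0.012,0,0,0,0.158,-0.048,0.012,0,0,0,0.158,-0.048,0.012,0,0,0,0.158,-0.048,0.012,0,0,0,0.158,-0.048,0.012,0,0,0]'

```text
time: 2.17
eef_pos: [0.4602, 0.0969, 0.1998]
tcp_rot: [0.793, 0.609, -0.0, 0.0]
contact_force: [0.9, 0.5, 0.8]
opening: 0.997
finger_force: 0.0
```

Run:
```python
from h import *
delta((.46,.099,.14),1.31)
im,d=ctrl.read_camera("scene"); cv2.imwrite("pics/s1.png",cv2.resize(cv2.cvtColor(im[150:330,130:370],cv2.COLOR_RGB2BGR),None,fx=3.2,fy=3.2))
```

```text
t 2.17 pos [0.4602 0.0969 0.1998] shift [ 0.002  -0.0008  0.0598] rot [0.0003 0.0003 0.0002] q6 0.25
```

View pics/s1.png

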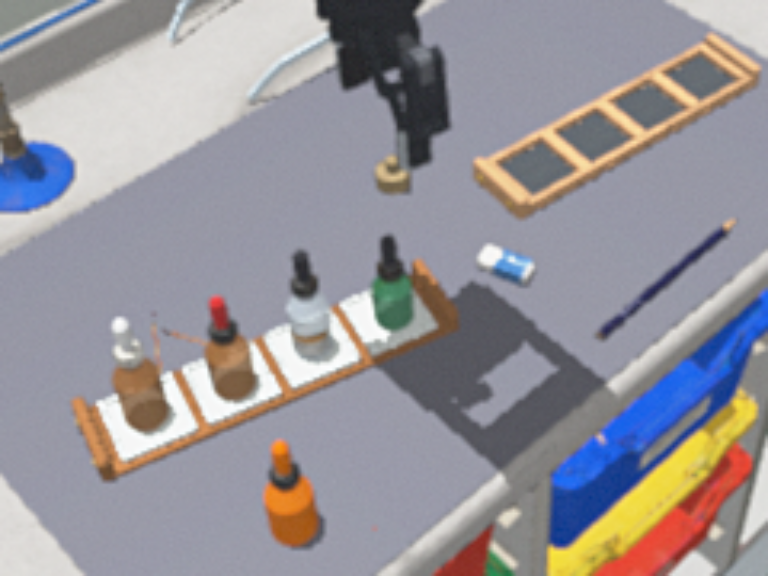

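The crop shows the gripper over the green bottle (390,285), with its fingers across the row. I'll descend now.

Emit:
carry_out --deltas '[0.002,-0.001,0.05,0,0,0,0.002,-0.001,0.09,0,0,0,0.002,-0.001,0.13,0,0,0,0.002,-0.001,0.155,0,0,0,0.002,-0.001,0.165,0,0,0]'

```text
time: 2.85
eef_pos: [0.459, 0.098, 0.0333]
tcp_rot: [0.794, 0.608, -0.001, -0.001]
contact_force: [1.3, -0.1, 0.4]
opening: 1.0
finger_force: 0.0
```

Emit:
carry_out --deltas '[0,0,0,0,0,0,0,0,0,0,0,0,0,0,0,0,0,0,0,0,0,0,0,0,0,0,0,0,0,0]' --grip 0 --grip_force 40

```text
time: 3.48
eef_pos: [0.4609, 0.0992, 0.036]
tcp_rot: [0.793, 0.609, 0.001, 0.001]
contact_force: [-0.9, -1.1, 7.5]
opening: 0.348
finger_force: 39.3
```

Emit:
carry_out --deltas '[0,0,0,0,0,0,0,0,0,0,0,0,0,0,0,0,0,0]'

```text
time: 3.85
eef_pos: [0.4609, 0.0992, 0.0361]
tcp_rot: [0.793, 0.609, 0.001, 0.001]
contact_force: [0.0, -0.3, 6.6]
opening: 0.352
finger_force: 39.3
```

Run:
```python
from plan import *
s=ctrl.get_state();print(s["opening"]*85,s["finger_force"])
delta((.46,.099,.035),C)
a=(*B[4],C);t=T[4]
plan(a,[[(*a[:2],.08,C),(*a[:2],.13,C),(*a[:2],.16,C)],[(*t,.16,K)],[(*t,.032,K)]])
```

```text
29.887007954110135 39.32721734046936
t 3.85 pos [0.4609 0.0992 0.0361] shift [-0.0005 -0.0008  0.0011] rot [ 0.0023 -0.0004  0.0001] q6 0.26
0 -> (0.46, 0.099, 0.16, 1.31) [0.0, 0.0, -0.045, 0.0, 0.0, 0.0, 0.0, 0.0, -0.095, 0.0, 0.0, 0.0, 0.0, 0.0, -0.125, 0.0, 0.0, 0.0]
1 -> (0.4998, -0.098, 0.16, 1.466) [-0.1801, 0.0893, 0.0, 0.0, 0.0, -0.156]
2 -> (0.4998, -0.098, 0.032, 1.466) [0.0, 0.0, 0.128, 0.0, 0.0, 0.0]
```

Emit:
carry_out --deltas '[0,0,-0.025,0,0,0,0,0,-0.06,0,0,0,0,0,-0.095,0,0,0,0,0,-0.12,0,0,0,0,0,-0.125,0,0,0]'

```text
time: 4.47
eef_pos: [0.4606, 0.0994, 0.1613]
tcp_rot: [0.793, 0.609, 0.001, 0.001]
contact_force: [-0.3, 0.5, -1.1]
opening: 0.351
finger_force: 39.7
```

Emit:
carry_out --deltas '[-0.036,0.018,0,0,0,-0.03,-0.081,0.04,0,0,0,-0.07,-0.126,0.062,0,0,0,-0.11,-0.165,0.081,0,0,0,-0.145,-0.18,0.089,0,0,0,-0.156]'

```text
time: 5.1
eef_pos: [0.4986, -0.0995, 0.1579]
tcp_rot: [0.744, 0.668, -0.001, -0.001]
contact_force: [-0.9, -0.6, -1.7]
opening: 0.35
finger_force: 39.7
```

Run:
```python
from plan import *
print(ctrl.get_state()["opening"])
delta((*T[4],.034),K)
im,d=ctrl.read_camera("top"); cv2.imwrite("pics/t1.png",cv2.resize(cv2.cvtColor(im[130:280,130:430],cv2.COLOR_RGB2BGR),None,fx=2.6,fy=2.6))
```

```text
0.35020938772256205
t 5.1 pos [ 0.4986 -0.0995  0.1579] shift [0.0016 0.0013 0.1239] rot [-0.0025 -0.0006 -0.0023] q6 -0.29
```

View pics/t1.png

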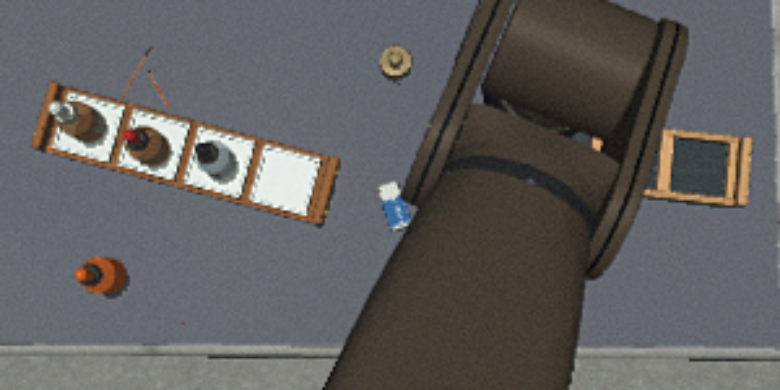

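The green bottle has left its seat at (290,182) and the others are undisturbed; the arm hides the rack. Lowering.

Emit:
carry_out --deltas '[0,0,0.045,0,0,0,0,0,0.085,0,0,0,0,0,0.11,0,0,0,0,0,0.12,0,0,0,0,0,0.125,0,0,0]'

```text
time: 5.78
eef_pos: [0.499, -0.0972, 0.0341]
tcp_rot: [0.743, 0.669, -0.0, -0.0]
contact_force: [-0.0, 0.0, -0.4]
opening: 0.348
finger_force: 39.7
```

Emit:
carry_out --deltas '[0,0,0,0,0,0,0,0,0.001,0,0,0,0,0,0.001,0,0,0]'

```text
time: 6.15
eef_pos: [0.4998, -0.0978, 0.0345]
tcp_rot: [0.743, 0.669, 0.0, 0.001]
contact_force: [0.7, -0.0, -1.5]
opening: 0.347
finger_force: 39.7
```

Run:
```python
from plan import *
delta((*T[4],.034),K)
im,d=ctrl.read_camera("scene"); cv2.imwrite("pics/s2.png",cv2.resize(cv2.cvtColor(im[120:300,190:390],cv2.COLOR_RGB2BGR),None,fx=3.2,fy=3.2))
```

```text
t 6.15 pos [ 0.4998 -0.0978  0.0345] shift [-0.0001  0.      0.0005] rot [ 0.0015  0.0004 -0.0002] q6 -0.29
```

View pics/s2.png

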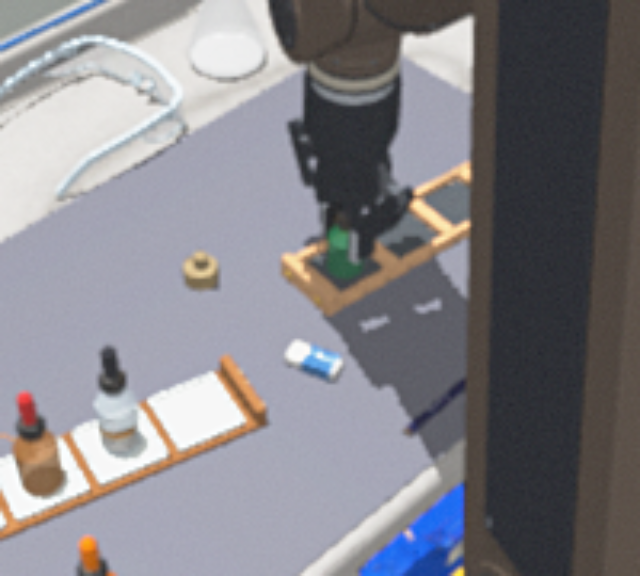

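Green stands centred in the first pocket, at about (345,255) in the crop. I'll release it.

Emit:
carry_out --deltas '[0,0,0.001,0,0,0,0,0,0.001,0,0,0,0,0,0.001,0,0,0,0,0,0.001,0,0,0]' --grip 100

```text
time: 6.7
eef_pos: [0.4993, -0.0976, 0.0327]
tcp_rot: [0.743, 0.669, 0.0, 0.0]
contact_force: [0.7, 0.2, 0.3]
opening: 1.002
finger_force: 0.0
```

Emit:
carry_out --deltas '[0,0,-0.03,0,0,0,0,0,-0.085,0,0,0,0,0,-0.13,0,0,0,0,0,-0.13,0,0,0]'

```text
time: 7.2
eef_pos: [0.5021, -0.0988, 0.1677]
tcp_rot: [0.743, 0.669, 0.002, 0.005]
contact_force: [-0.3, -0.8, -0.9]
opening: 1.001
finger_force: 0.0
```

Run:
```python
from plan import *
delta((*B[2][:2],.16),C)
```

```text
t 7.2 pos [ 0.5021 -0.0988  0.1677] shift [ 0.2562 -0.048   0.0065] rot [0.0098 0.0021 0.1559] q6 -0.29
```

Emit:
carry_out --deltas '[0.05,-0.009,0,0,0,0.03,0.11,-0.02,0,0,0,0.07,0.17,-0.03,0,0,0,0.11,0.225,-0.04,0.003,0,0,0.14,0.256,-0.0455,0.003,0,0,0.156]'

```text
time: 7.82
eef_pos: [0.4791, 0.164, 0.1579]
tcp_rot: [0.793, 0.61, -0.001, -0.001]
contact_force: [0.4, -0.0, 0.0]
opening: 1.0
finger_force: 0.0
```

Emit:
carry_out --deltas '[0,0,0,0,0,0,0,0,0,0,0,0]'

```text
time: 8.07
eef_pos: [0.4804, 0.1612, 0.1587]
tcp_rot: [0.793, 0.609, -0.001, -0.0]
contact_force: [0.3, -0.2, -0.6]
opening: 0.997
finger_force: 0.0
```

Run:
```python
from plan import *
delta(B[2],C)
im,d=ctrl.read_camera("scene"); P=cloud("scene",d).reshape(-1,3)
for n,(x,y) in {"4":T[4],"2":B[2][:2],"1":B[1][:2],"3":B[3][:2]}.items():
    q=P[(np.hypot(P[:,0]-x,P[:,1]-y)<.03)&(P[:,2]>.082)&(P[:,2]<.125)]
    if len(q): print(n,len(q),(q.min(0)+q.max(0))/2, q[:,2].max())
cv2.imwrite("pics/s3.png",cv2.resize(cv2.cvtColor(im[120:300,130:390],cv2.COLOR_RGB2BGR),None,fx=3,fy=3))
```

```text
t 8.07 pos [0.4804 0.1612 0.1587] shift [0.0002 0.0011 0.1087] rot [-0.0014  0.001   0.    ] q6 0.38
4 26 [ 0.49768505 -0.09439518  0.09094109] 0.09987326306552813
2 80 [0.48115317 0.16379693 0.09983707] 0.11765440522272663
1 48 [0.49306645 0.22761848 0.09670056] 0.11065753944847112
3 92 [0.51485847 0.28986378 0.10010022] 0.11788136513842573
```

View pics/s3.png

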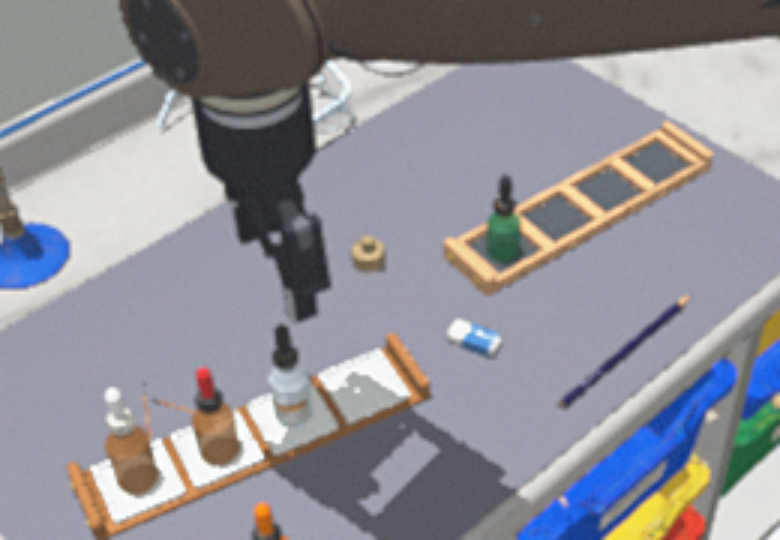

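Green stands upright in its pocket (505,240), and the gripper is above the clear bottle (290,390). Next is bottle_2.

Emit:
carry_out --deltas '[0,0.001,0.035,0,0,0,0,0.001,0.07,0,0,0,0,0.001,0.095,0,0,0,0,0.001,0.105,0,0,0,0,0.001,0.109,0,0,0]'

```text
time: 8.75
eef_pos: [0.4821, 0.1607, 0.0506]
tcp_rot: [0.794, 0.609, -0.0, -0.0]
contact_force: [0.3, -1.3, 0.4]
opening: 1.003
finger_force: 0.0
```

Emit:
carry_out --deltas '[0,0,0,0,0,0,0,0,0,0,0,0,0,0,0,0,0,0,0,0,0,0,0,0,0,0,0,0,0,0]' --grip 0

```text
time: 9.38
eef_pos: [0.4825, 0.1616, 0.0516]
tcp_rot: [0.793, 0.609, 0.001, 0.0]
contact_force: [-0.5, -0.2, 3.7]
opening: 0.349
finger_force: 39.6
```

Emit:
carry_out --deltas '[0,0,0,0,0,0,0,0,-0.02,0,0,0,0,0,-0.06,0,0,0,0,0,-0.11,0,0,0,0,0,-0.15,0,0,0]'

```text
time: 10.0
eef_pos: [0.4815, 0.1615, 0.2018]
tcp_rot: [0.793, 0.609, -0.0, -0.0]
contact_force: [0.6, 0.4, -1.1]
opening: 0.348
finger_force: 39.7
```

Run:
```python
from plan import *
delta((*T[2],.20),K)
a=(*B[2][:2],.20,C);t=T[2]
plan(a,[[(*t,.20,K)],[(*t,.048,K)]])
```

```text
t 10.0 pos [0.4815 0.1615 0.2018] shift [-0.3101  0.0948  0.0018] rot [-0.0002 -0.     -0.1562] q6 0.38
0 -> (0.4931, -0.1626, 0.2, 1.466) [-0.3096, 0.0948, 0.0, 0.0, 0.0, -0.156]
1 -> (0.4931, -0.1626, 0.048, 1.466) [0.0, 0.0, 0.152, 0.0, 0.0, 0.0]
```

Emit:
carry_out --deltas '[-0.03,0.01,0,0,0,0,-0.085,0.026,0,0,0,0,-0.14,0.043,0,0,0,0,-0.195,0.06,0,0,0,0,-0.25,0.076,0,0,0,0]'

```text
time: 10.62
eef_pos: [0.49, -0.1012, 0.1998]
tcp_rot: [0.793, 0.609, -0.0, -0.001]
contact_force: [0.4, -0.6, -0.3]
opening: 0.345
finger_force: 39.7
```

Emit:
carry_out --deltas '[-0.045,0.014,0,0,0,-0.08,-0.06,0.019,0,0,0,-0.15,-0.06,0.019,0,0,0,-0.156,-0.06,0.019,0.04,0,0,-0.156,-0.06,0.019,0.085,0,0,-0.156]'

```text
time: 11.25
eef_pos: [0.4941, -0.1616, 0.1153]
tcp_rot: [0.743, 0.669, 0.0, 0.001]
contact_force: [0.5, 0.3, -0.8]
opening: 0.349
finger_force: 39.7
```

Run:
```python
from plan import *
delta((*T[2],.049),K)
```

```text
t 11.25 pos [ 0.4941 -0.1616  0.1153] shift [-0.0011 -0.001   0.0663] rot [ 0.002   0.0004 -0.0003] q6 -0.41
```

Emit:
carry_out --deltas '[-0.001,-0.001,0.03,0,0,0,-0.001,-0.001,0.05,0,0,0,-0.001,-0.001,0.06,0,0,0,-0.001,-0.001,0.064,0,0,0,-0.001,-0.001,0.066,0,0,0]'

```text
time: 11.88
eef_pos: [0.493, -0.1634, 0.0503]
tcp_rot: [0.743, 0.669, 0.0, 0.001]
contact_force: [-0.1, 0.3, -0.6]
opening: 0.348
finger_force: 39.7
```

Emit:
carry_out --deltas '[0,0,0,0,0,0,0,0,0.001,0,0,0]'

```text
time: 12.12
eef_pos: [0.493, -0.1637, 0.0494]
tcp_rot: [0.743, 0.669, 0.0, 0.001]
contact_force: [-0.2, 0.2, -0.4]
opening: 0.352
finger_force: 39.7
```

Lower the last millimetre, release, lift.

Emit:
carry_out --deltas '[0,0,0.001,0,0,0,0,0,0.001,0,0,0]'

```text
time: 12.38
eef_pos: [0.4929, -0.1637, 0.0486]
tcp_rot: [0.743, 0.669, 0.0, 0.0]
contact_force: [-1.2, 0.7, 4.6]
opening: 0.35
finger_force: 40.3
```

Emit:
carry_out --deltas '[0,0,0,0,0,0,0,0,0,0,0,0,0,0,0,0,0,0,0,0,0,0,0,0]' --grip 100

```text
time: 12.88
eef_pos: [0.4924, -0.1634, 0.0475]
tcp_rot: [0.743, 0.669, -0.0, -0.0]
contact_force: [0.2, 0.5, -0.6]
opening: 0.995
finger_force: 0.0
```

Emit:
carry_out --deltas '[0,0,-0.03,0,0,0,0,0,-0.085,0,0,0,0,0,-0.12,0,0,0,0,0,-0.12,0,0,0]'

```text
time: 13.38
eef_pos: [0.4946, -0.1646, 0.1717]
tcp_rot: [0.743, 0.669, 0.001, 0.004]
contact_force: [-0.0, -0.4, -0.2]
opening: 1.002
finger_force: 0.0
```

Run:
```python
from plan import *
delta((*B[1][:2],.165),C)
```

```text
t 13.38 pos [ 0.4946 -0.1646  0.1717] shift [ 0.3883 -0.0428  0.0051] rot [0.0076 0.0026 0.1559] q6 -0.41
```

Emit:
carry_out --deltas '[0.06,-0.006,0,0,0,0,0.12,-0.012,0,0,0,0,0.18,-0.019,0,0,0,0,0.24,-0.025,0,0,0,0,0.3,-0.031,0,0,0,0]'

```text
time: 14.0
eef_pos: [0.4919, 0.14, 0.1661]
tcp_rot: [0.743, 0.669, -0.001, -0.001]
contact_force: [0.5, 0.3, 0.7]
opening: 0.997
finger_force: 0.0
```

Emit:
carry_out --deltas '[0.055,-0.006,0,0,0,0.1,0.087,-0.009,0,0,0,0.156,0.087,-0.009,0,0,0,0.156,0.087,-0.009,0,0,0,0.156]'

```text
time: 14.5
eef_pos: [0.4926, 0.2249, 0.1664]
tcp_rot: [0.793, 0.609, -0.001, -0.0]
contact_force: [0.4, -0.0, 0.3]
opening: 1.002
finger_force: 0.0
```

Run:
```python
from plan import *
delta(B[1],C)
```

```text
t 14.5 pos [0.4926 0.2249 0.1664] shift [1.300e-03 1.000e-04 1.244e-01] rot [-0.0019  0.0015  0.0004] q6 0.5
```

Emit:
carry_out --deltas '[0.001,0,0.04,0,0,0,0.001,0,0.08,0,0,0,0.001,0,0.11,0,0,0,0.001,0,0.12,0,0,0,0.001,0,0.125,0,0,0]'

```text
time: 15.12
eef_pos: [0.4939, 0.2258, 0.0427]
tcp_rot: [0.793, 0.609, 0.0, 0.0]
contact_force: [0.9, -0.7, 0.6]
opening: 1.002
finger_force: 0.0
```

Emit:
carry_out --deltas '[0,0,0,0,0,0,0,0,0,0,0,0,0,0,0,0,0,0,0,0,0,0,0,0,0,0,0,0,0,0]' --grip 0

```text
time: 15.75
eef_pos: [0.4944, 0.2268, 0.0438]
tcp_rot: [0.793, 0.609, 0.001, 0.0]
contact_force: [0.3, -0.5, 6.0]
opening: 0.375
finger_force: 39.4
```

Emit:
carry_out --deltas '[0,0,0,0,0,0,0,0,-0.02,0,0,0,0,0,-0.06,0,0,0,0,0,-0.11,0,0,0,0,0,-0.15,0,0,0]'

```text
time: 16.38
eef_pos: [0.4931, 0.2266, 0.1937]
tcp_rot: [0.793, 0.609, -0.0, -0.0]
contact_force: [0.3, -0.4, -0.5]
opening: 0.376
finger_force: 39.8
```

Run:
```python
from plan import *
delta((*T[1],.192),C)
```

```text
t 16.38 pos [0.4931 0.2266 0.1937] shift [-0.4399  0.1104  0.0017] rot [-0.0005  0.0001 -0.0001] q6 0.5
```

Emit:
carry_out --deltas '[-0.035,0.009,0,0,0,0,-0.09,0.023,0,0,0,0,-0.15,0.038,0,0,0,0,-0.21,0.053,0,0,0,0,-0.27,0.068,0,0,0,0]'

```text
time: 17.0
eef_pos: [0.4886, -0.0533, 0.1918]
tcp_rot: [0.793, 0.609, -0.0, -0.001]
contact_force: [0.7, -0.4, -0.8]
opening: 0.371
finger_force: 39.8
```

Emit:
carry_out --deltas '[-0.055,0.014,0,0,0,-0.04,-0.11,0.027,0,0,0,-0.08,-0.15,0.037,0,0,0,-0.13,-0.169,0.042,0,0,0,-0.156,-0.169,0.042,0,0,0,-0.156]'

```text
time: 17.62
eef_pos: [0.4858, -0.2267, 0.1916]
tcp_rot: [0.744, 0.668, -0.0, -0.001]
contact_force: [0.4, -1.0, -1.7]
opening: 0.376
finger_force: 39.8
```

Run:
```python
from plan import *
delta((*T[1],.042),K)
```

```text
t 17.62 pos [ 0.4858 -0.2267  0.1916] shift [-0.0004  0.0008  0.1496] rot [-0.0018 -0.0012 -0.003 ] q6 -0.52
```

Emit:
carry_out --deltas '[0,0.001,0.04,0,0,0,0,0.001,0.085,0,0,0,0,0.001,0.12,0,0,0,0,0.001,0.14,0,0,0,0,0.001,0.148,0,0,0]'

```text
time: 18.25
eef_pos: [0.4864, -0.2239, 0.0427]
tcp_rot: [0.743, 0.669, -0.0, -0.002]
contact_force: [0.8, -0.4, -0.6]
opening: 0.373
finger_force: 39.8
```

Emit:
carry_out --deltas '[0,0,0.001,0,0,0,0,0,0.001,0,0,0]'

```text
time: 18.5
eef_pos: [0.4883, -0.2262, 0.0448]
tcp_rot: [0.743, 0.669, 0.0, 0.001]
contact_force: [0.5, 0.5, -1.2]
opening: 0.375
finger_force: 39.8
```

Emit:
carry_out --deltas '[0,0,0.001,0,0,0,0,0,0.001,0,0,0]'

```text
time: 18.75
eef_pos: [0.4878, -0.2263, 0.0433]
tcp_rot: [0.743, 0.669, 0.0, 0.001]
contact_force: [-1.0, 0.2, -1.7]
opening: 0.374
finger_force: 39.8
```

Emit:
carry_out --deltas '[0,0,0.001,0,0,0,0,0,0.002,0,0,0,0,0,0.002,0,0,0]'

```text
time: 19.12
eef_pos: [0.4876, -0.2261, 0.0409]
tcp_rot: [0.743, 0.669, -0.0, 0.0]
contact_force: [-0.8, 0.5, 0.1]
opening: 0.373
finger_force: 40.0
```

Emit:
carry_out --deltas '[0,0,0,0,0,0,0,0,0,0,0,0,0,0,0,0,0,0,0,0,0,0,0,0]' --grip 100

```text
time: 19.62
eef_pos: [0.4875, -0.2261, 0.0407]
tcp_rot: [0.743, 0.669, 0.0, 0.0]
contact_force: [0.7, -1.0, 0.7]
opening: 1.003
finger_force: 0.0
```

Emit:
carry_out --deltas '[0,0,-0.03,0,0,0,0,0,-0.085,0,0,0,0,0,-0.127,0,0,0,0,0,-0.127,0,0,0]'

```text
time: 20.12
eef_pos: [0.4899, -0.2276, 0.1726]
tcp_rot: [0.743, 0.669, 0.001, 0.005]
contact_force: [0.7, 0.5, -0.4]
opening: 1.004
finger_force: 0.0
```

Run:
```python
from plan import *
delta((*B[3][:2],.165),C)
```

```text
t 20.12 pos [ 0.4899 -0.2276  0.1726] shift [ 0.5145 -0.0285  0.0049] rot [0.0087 0.0041 0.1559] q6 -0.52
```

Emit:
carry_out --deltas '[0.06,-0.003,0,0,0,0,0.12,-0.006,0,0,0,0,0.18,-0.009,0,0,0,0,0.24,-0.012,0,0,0,0,0.3,-0.015,0,0,0,0]'

```text
time: 20.75
eef_pos: [0.503, 0.0758, 0.1662]
tcp_rot: [0.743, 0.669, -0.001, -0.001]
contact_force: [1.4, 1.0, 0.3]
opening: 1.0
finger_force: 0.0
```

Emit:
carry_out --deltas '[0.055,-0.003,0,0,0,0.03,0.11,-0.006,0,0,0,0.07,0.165,-0.008,0,0,0,0.12,0.213,-0.011,0,0,0,0.156,0.213,-0.011,0,0,0,0.156]'

```text
time: 21.38
eef_pos: [0.5141, 0.2894, 0.1658]
tcp_rot: [0.792, 0.611, -0.001, -0.001]
contact_force: [0.1, -0.7, -0.2]
opening: 1.004
finger_force: 0.0
```

Run:
```python
from plan import *
delta(B[3],C)
im,d=ctrl.read_camera("scene"); cv2.imwrite("pics/s4.png",cv2.resize(cv2.cvtColor(im[120:300,130:390],cv2.COLOR_RGB2BGR),None,fx=3,fy=3))
```

```text
t 21.38 pos [0.5141 0.2894 0.1658] shift [-0.0018  0.0022  0.1158] rot [-0.0024  0.0012  0.0041] q6 0.6
```

View pics/s4.png

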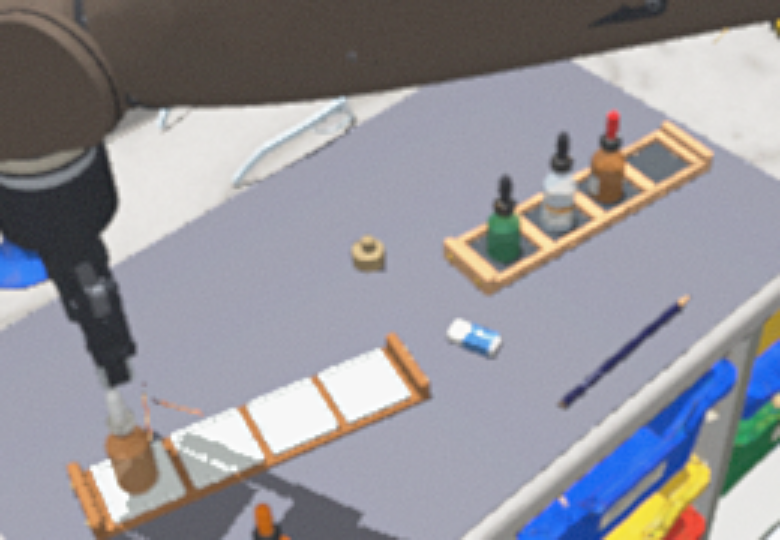

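The three placed bottles stand in the rack at (505,240), (560,200) and (608,170), with the right pocket at (660,155) still free. The gripper is over bottle_3.

Emit:
carry_out --deltas '[0,0.001,0.04,0,0,0,0,0.001,0.08,0,0,0,0,0.001,0.105,0,0,0,0,0.001,0.113,0,0,0,0,0.001,0.117,0,0,0]'

```text
time: 22.05
eef_pos: [0.5166, 0.2859, 0.0505]
tcp_rot: [0.793, 0.609, -0.0, 0.0]
contact_force: [-0.3, 0.3, -0.2]
opening: 1.0
finger_force: 0.0
```

Emit:
carry_out --deltas '[0,0,0,0,0,0,0,0,0,0,0,0,0,0,0,0,0,0,0,0,0,0,0,0,0,0,0,0,0,0]' --grip 0

```text
time: 22.68
eef_pos: [0.5172, 0.2869, 0.0518]
tcp_rot: [0.793, 0.609, 0.001, 0.0]
contact_force: [1.0, -1.6, 4.3]
opening: 0.374
finger_force: 39.8
```

Emit:
carry_out --deltas '[0,0,0,0,0,0,0,0,-0.02,0,0,0,0,0,-0.06,0,0,0,0,0,-0.11,0,0,0,0,0,-0.15,0,0,0]'

```text
time: 23.3
eef_pos: [0.5162, 0.2867, 0.2031]
tcp_rot: [0.793, 0.609, 0.0, 0.0]
contact_force: [0.8, 0.4, -0.1]
opening: 0.372
finger_force: 39.8
```

Run:
```python
from plan import *
delta((*T[3],.200),C)
```

```text
t 23.3 pos [0.5162 0.2867 0.2031] shift [-0.5679  0.1135  0.0029] rot [ 0.0007 -0.0006 -0.0001] q6 0.6
```

Emit:
carry_out --deltas '[-0.035,0.007,0,0,0,0,-0.09,0.018,0,0,0,0,-0.15,0.03,0,0,0,0,-0.21,0.042,0,0,0,0,-0.27,0.054,0,0,0,0]'

```text
time: 23.92
eef_pos: [0.498, 0.0103, 0.2011]
tcp_rot: [0.793, 0.609, 0.0, 0.0]
contact_force: [0.8, -0.7, -1.5]
opening: 0.371
finger_force: 39.8
```

Emit:
carry_out --deltas '[-0.06,0.012,0,0,0,0,-0.12,0.024,0,0,0,0,-0.17,0.034,0,0,0,0,-0.22,0.044,0,0,0,0,-0.25,0.05,0,0,0,0]'

```text
time: 24.55
eef_pos: [0.4818, -0.2446, 0.201]
tcp_rot: [0.794, 0.608, -0.0, -0.0]
contact_force: [1.3, 0.8, -0.2]
opening: 0.377
finger_force: 39.8
```

Emit:
carry_out --deltas '[-0.025,0.005,0,0,0,-0.05,-0.048,0.0095,0,0,0,-0.13,-0.048,0.0095,0,0,0,-0.156,-0.048,0.0095,0,0,0,-0.156]'

```text
time: 25.05
eef_pos: [0.4792, -0.2907, 0.2006]
tcp_rot: [0.743, 0.669, 0.0, -0.001]
contact_force: [0.3, -0.3, 0.1]
opening: 0.373
finger_force: 39.8
```

Run:
```python
from plan import *
delta((*T[3],.050),K)
```

```text
t 25.05 pos [ 0.4792 -0.2907  0.2006] shift [-0.0008  0.0003  0.1506] rot [-0.0006 -0.0009 -0.0007] q6 -0.62
```

Emit:
carry_out --deltas '[0,0,0.04,0,0,0,0,0,0.085,0,0,0,0,0,0.12,0,0,0,0,0,0.14,0,0,0,0,0,0.149,0,0,0]'

```text
time: 25.68
eef_pos: [0.4794, -0.2907, 0.051]
tcp_rot: [0.743, 0.669, -0.0, -0.001]
contact_force: [0.3, 0.4, -0.3]
opening: 0.374
finger_force: 39.8
```

Emit:
carry_out --deltas '[0,0,0.001,0,0,0,0,0,0.001,0,0,0,0,0,0.001,0,0,0]'

```text
time: 26.05
eef_pos: [0.4802, -0.2921, 0.052]
tcp_rot: [0.743, 0.669, 0.0, 0.001]
contact_force: [0.6, 0.2, -1.2]
opening: 0.374
finger_force: 39.8
```

Emit:
carry_out --deltas '[0,0,0.001,0,0,0,0,0,0.002,0,0,0,0,0,0.003,0,0,0,0,0,0.003,0,0,0]'

```text
time: 26.55
eef_pos: [0.4797, -0.2917, 0.0488]
tcp_rot: [0.743, 0.669, -0.0, -0.0]
contact_force: [-2.2, 0.9, 5.1]
opening: 0.369
finger_force: 40.6
```

On the floor. Release, lift and move clear.

Emit:
carry_out --deltas '[0,0,0,0,0,0,0,0,0,0,0,0,0,0,0,0,0,0,0,0,0,0,0,0]' --grip 100

```text
time: 27.05
eef_pos: [0.4794, -0.2914, 0.0476]
tcp_rot: [0.743, 0.669, 0.0, -0.0]
contact_force: [0.4, -0.6, -0.8]
opening: 1.004
finger_force: 0.0
```

Emit:
carry_out --deltas '[0,0,-0.03,0,0,0,0,0,-0.085,0,0,0,0,0,-0.14,0,0,0,0,0,-0.18,0,0,0,0,0,-0.18,0,0,0]'

```text
time: 27.68
eef_pos: [0.4813, -0.293, 0.2327]
tcp_rot: [0.743, 0.669, 0.001, 0.005]
contact_force: [-0.1, 0.5, 0.0]
opening: 1.001
finger_force: 0.0
```

Emit:
carry_out --deltas '[-0.06,0,0,0,0,0,-0.12,0,0,0,0,0,-0.18,0,0,0,0,0,-0.22,0,0,0,0,0,-0.22,0,0,0,0,0]'

```text
time: 28.3
eef_pos: [0.4548, -0.5122, 0.2248]
tcp_rot: [0.744, 0.668, 0.0, -0.002]
contact_force: [-0.1, -0.5, 0.6]
opening: 1.0
finger_force: 0.0
```

Run:
```python
from plan import *
for c in("top","scene"):
    im,d=ctrl.read_camera(c); P=cloud(c,d).reshape(-1,3)
    for n in(4,2,1,3):
        x,y=T[n];q=P[(np.hypot(P[:,0]-x,P[:,1]-y)<.03)&(P[:,2]>.088)&(P[:,2]<.125)]
        if len(q): print(c,n,len(q),np.round((q.min(0)+q.max(0))/2-[x,y,0],4), q[:,2].max().round(4))
    if c=="top":a=im[140:240,280:440]
    else: b=im[100:250,250:450]
f=lambda i,w,h:cv2.resize(cv2.cvtColor(i,cv2.COLOR_RGB2BGR),(w,h))
cv2.imwrite("pics/end.png",np.hstack([f(a,400,250),f(b,333,250)]))
```

```text
top 4 23 [-0.0019 -0.0011  0.0952] 0.1021
top 2 32 [-0.0011 -0.0011  0.1021] 0.1159
top 1 29 [ 0.0001 -0.0002  0.0991] 0.1097
top 3 38 [-0.0019  0.0013  0.1021] 0.1161
scene 4 16 [-0.0009  0.0028  0.0938] 0.0989
scene 2 31 [-0.0018  0.0034  0.1019] 0.1145
scene 1 27 [0.0001 0.0035 0.0966] 0.105
scene 3 27 [-0.001   0.0056  0.101 ] 0.1127
```

View pics/end.png

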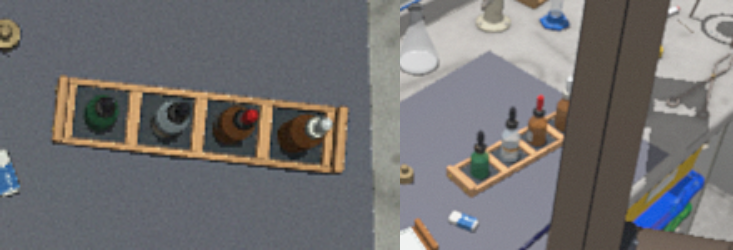

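All four stand upright and centred to within a few millimetres: green (100,112), clear (172,120), red (237,125) and white (303,132).

```bash
python3 -c "
from plant import ctrl
print(ctrl.sign_off())"
```

```text
the job is handed in; nothing more can be done
None
```

I moved all four bottles into the display rack in mirrored order (from the left: green, clear, brown with red teat, brown with white teat). They stand upright within a few mm of the pocket centres, and I handed the job in at about 28 s; no verdict was shown.

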